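# Set the polariser ring to the red dot and press the lamp button

## Task

Get the polarised-light sample viewer ready: gently push the upright lever of the black polariser ring around until its white pointer stands over the red dot on the scale, and then press the green lamp button all the way down and let it come up. Push and press only: grip and lift nothing, and leave the two tube carriers, the marker and the mouse where they are.

Things in the scene. Friction and masses are not known exactly. Their poses are not given: they have to be found in the camera images.
- ring_axis (a point): Point on the upright turning axis of the polariser ring, at the level of the scale plate (37 mm above the bench). The viewer is a low round white housing, 188 mm across, fixed to the bench; its local -x axis points to the middle of the scale, the side that faces roughly to the robot. The ring on top of it is black, 116 mm across, its rim 51 mm above the bench
- polariser (a joint): angle of the polariser ring in rad, -1.3 to 1.3, positive anticlockwise seen from above; at 0 the lever points to the middle of the scale (local -x of ring_axis). It turns with light friction (about 1.2 N at the lever) and stays where it is left
- lever_top (a point): Top centre of the lever: an upright round aluminium post, 12 mm across, with a 15 mm black cap (8 mm high), standing on the ring 64 mm from its axis. The post is free to touch from 49 to 79 mm above the bench, the cap from 79 to 87 mm (its top, this point). The housing under and around it is 37 mm high
- pointer_tip (a point): Tip of the white pointer, 4.5 mm wide, on the ring just outside the lever and in line with it, 83 mm from the ring's axis, 4.5 mm above the scale plate
- dot_red: The goal mark: red disc on the scale plate, 11 mm across, 1 mm high, fixed to the plate; its centre is 83 mm from the ring's axis. Origin at its centre. One of four dots that lie 29 or 57 degrees to either side of the middle of the scale, in an order that changes
- dot_blue: Blue disc on the scale plate, 11 mm across, 1 mm high, fixed to the plate; its centre is 83 mm from the ring's axis. Origin at its centre. One of four dots that lie 29 or 57 degrees to either side of the middle of the scale, in an order that changes
- dot_yellow: Yellow disc on the scale plate, 11 mm across, 1 mm high, fixed to the plate; its centre is 83 mm from the ring's axis. Origin at its centre. One of four dots that lie 29 or 57 degrees to either side of the middle of the scale, in an order that changes
- dot_black: Black disc on the scale plate, 11 mm across, 1 mm high, fixed to the plate; its centre is 83 mm from the ring's axis. Origin at its centre. One of four dots that lie 29 or 57 degrees to either side of the middle of the scale, in an order that changes
- lamp_button_top (a point): Top centre of the round green push button, 26 mm across, 54 mm above the bench with its black collar around it, on a 32 mm high pod that juts out of the housing 104 mm from the ring's axis, on the far left side; it is pressed straight down
- lamp_button (a joint): travel of the lamp button in m: 0 up, 0.006 fully down (5 N); a spring brings it back up
- carrier_tubes: Loose ivory tube carrier with tubes in it, 32x188x97 mm, standing to the left. Origin at the centre of its underside, its length along its y. Not to be moved
- carrier_empty: Loose empty ivory tube carrier, 32x188x78 mm, standing to the right. Origin at the centre of its underside, its length along its y. Not to be moved
- marker: Loose black marker lying on the bench, 49x116x16 mm. Origin at the centre of its underside. Not to be moved
- mouse: Loose black computer mouse, 62x112x35 mm. Origin at the centre of its underside. Not to be moved

How it is judged:
By the outcome, as a careful person would: the job done as asked, in the order asked, and still so for the second after the job is handed in, with the robot touching nothing.
It also fails if it takes over 42 s, if anything falls off the work surface, if the arm or the gripper's body presses on something with over 40 N, if the wrist force passes 120 N, or if a joint passes its speed limit or range.

## Robot

A 6-joint arm with a two-finger parallel gripper is mounted at the origin on the work surface; the furniture and walls round the work are solid. World frame = base frame: x ahead of the robot, y to its left, z up, the work surface at z = 0. Lengths are in mm, angles in rad, forces in N, time in s.
With the tool pointing down it reaches from about 275 to 750 mm from the base axis. Payload 10.2 kg.
Tool frame: the origin (TCP) lies midway between the tips of the shut fingers; the grasp point (between the pads) lies 19 mm behind it (ctrl.tcp_to_grasp is the z of the grasp point in the tool frame, in mm); z points along the fingers, y is the direction in which the jaws open and shut (so a half turn about z gives the same grasp; the last joint's range is limited). The gripper opens to 85 mm and grips with 20 to 120 N. Pads are 22 mm wide; open, the fingers measure 114 mm over their backs; the gripper's body (76 mm by 85 mm) begins 54 mm behind the grasp point. The pads swing forward as they close: fully open they stand 13 mm farther back than shut.
Start: joints at [-1.44, 0.313, 1.498, -0, 1.331, -0.223], TCP at [181.882, -492.494, 231.294] pointing down, gripper open.
Joint ranges: [-2.94, 2.94], [-0.97, 2.17], [0.19, 2.56], [-1.23, 4.37], [0.02, 3.11], [-2.88, 2.88]. Speed limits (rad/s): [2.39, 2.39, 3.01, 3.14, 3.14, 3.14].

## Interface

Orientations are given as a unit quaternion [w, x, y, z].
In Python, from rig import sensors, capture, order, ctrl gives the robot as it stands. The module is installed in compiled form; this text tells all that it offers.
- The arm moves only by the tool play_rows, never from a script. Its argument "deltas" is a list of rows, each a list of 7 numbers: the shift along the world's x, y, z in units of 40 mm (1.0 is 40 mm), then the turn, a rotation vector about the world's x, y, z in units of 6 degrees (1.0 is 6 degrees), then the opening, from -1 (shut) to 1 (fully open). A call has 1 to 8 rows; each row shifts and turns the commanded pose from where the row before left it; what a row does not reach is not made up. A row lasts 1/12 s, in which the tool goes at most 41.7 mm and 7.16 degrees, less where a joint would pass 70% of its speed; a pose out of reach is approached as far as the arm can. A call is refused whole if a number of a shift passes 1 or a number of a turn 1, either way. A call with a gripper value outside its range is refused whole. The fingers move at their own pace and stop on an object; "squeeze" is the grip in N (left out, the last holds). Time passes only in rows, so rows that do not move let the fingers close. It gives the time, the measured TCP pose, the force and the opening at its end, in the units of the state.
- sensors.sense(): the state, without advancing time (a new reading comes with each control period).
- capture(name): name is "scene" or "top" or "wrist"; returns a dict with "pixels" (420x560x3 uint8, red, green, blue), "z_map" (420x560 float32, mm along the optical axis (not along the pixel's ray), 0 where there is no reading), "fx", "fy", "cx", "cy" (pixels), "k1" (the pictures are not rectified: a ray, as slopes to the right and down, at radius r is drawn at 1 + k1 r^2 times it, then the intrinsics apply), "eye" and "rotation" of the camera in the world; the wrist camera has in their place "tool_from_camera" (4x4, takes a point from camera to tool coordinates, whose origin is the TCP and whose axes are the flange's). Camera axes: x right, y down, z forward; pixel columns grow to the right and rows downward; lengths in mm; the calibration is good to about 2 mm. A picture is of the moment at which its call begins: read the wrist's pose just before it.
- order.finish_job(): hands the job in, once; it reports no verdict.
The state is a dict: "time_s": time; "joints": joint angles; "dq": joint speeds; "tau": joint torques, N m; "eef_pos": TCP position; "ee_rot": TCP orientation; "force": force on the tool from outside, world axes, zero at the start; "wrist_torque": the same for the moment, N m; "grip_width": opening from 0.0 (shut) to 1.0 (fully open).
Only numpy, scipy, OpenCV 4.12 (cv2) and the standard library are available. Lean on these libraries where they do the work, as an engineer would, in place of code of your own. Each camera call takes 0.05 s, during which the arm holds its last target. There are 200 camera calls.

## Working session

There is one attempt and no reset: what is moved stays moved. The work goes in short steps, Python scripts to look and compute and a tool call to move; the robot and the scene stay as the last step left them, time stands still between calls to the robot, and variables do not carry over. Pictures are saved under pics/ and viewed, about 8 in all and at most 12, crops included, and the job is handed in when it is done.

Besides the shell and the picture viewer there is one more tool, called after "Call:" by a JSON object that holds its "method" and its "body", one argument or row to a line. play_rows: Moves the arm, as the interface text tells. Its arguments: {"type":"object","properties":{"deltas":{"type":"array","items":{"type":"array","items":{"type":"number"}}},"squeeze":{"type":"number"}},"required":["deltas"]}

```bash
mkdir -p pics
cat > h.py <<'E'
import numpy as np, cv2
from rig import sensors, capture, order, ctrl
from scipy.spatial.transform import Rotation as R
def pose(c,s=None):
    if 'eye' in c: return np.array(c['rotation']).reshape(3,3),np.array(c['eye'])
    q=s['ee_rot']; Rt=R.from_quat([q[1],q[2],q[3],q[0]]).as_matrix()
    T=np.array(c['tool_from_camera']); return Rt@T[:3,:3], Rt@T[:3,3]+np.array(s['eef_pos'])
def rays(c,uv):
    uv=np.atleast_2d(np.array(uv,float))
    d=np.stack([(uv[:,0]-c['cx'])/c['fx'],(uv[:,1]-c['cy'])/c['fy']],1)
    p=d.copy()
    for _ in range(20): p=d/(1+c['k1']*(p**2).sum(1,keepdims=True))
    return np.c_[p,np.ones(len(p))]
def onplane(c,uv,z,s=None):
    Rm,e=pose(c,s); r=rays(c,uv)@Rm.T
    return e+r*((z-e[2])/r[:,2])[:,None]
def bydepth(c,uv,s=None):
    Rm,e=pose(c,s); uv=np.atleast_2d(uv); z=np.array([c['z_map'][int(v),int(u)] for u,v in uv])
    return e+(rays(c,uv)*z[:,None])@Rm.T
def save(c,n,crop=None,k=1):
    im=c['pixels'][:,:,::-1]
    if crop: im=im[crop[1]:crop[3],crop[0]:crop[2]]
    cv2.imwrite('pics/'+n,cv2.resize(im,None,fx=k,fy=k,interpolation=cv2.INTER_CUBIC))
E
python3 - <<'E'
from h import *
print(sensors.sense())
for n in ('top','scene'):
    c=capture(n); save(c,n+'1.png'); np.savez(n+'.npz',**c); print(n,c['eye'],c['rotation'],c['fx'],c['k1'])
E
```

```text
{'time_s': 0.0, 'joints': array([-1.44042444e+00,  3.13460397e-01,  1.49844006e+00, -2.04406502e-06,
        1.33099601e+00, -2.23394325e-01]), 'dq': array([-0.00089705,  0.00185295,  0.00132206,  0.00071597, -0.00054881,
        0.00176432]), 'tau': array([-1.63980934e-03, -4.12269616e+01, -2.59745747e+01, -2.69933844e-04,
        4.17084244e-03,  9.79975908e-06]), 'eef_pos': array([ 181.83409515, -492.23130678,  230.72863344]), 'ee_rot': array([-6.51251818e-04,  9.84396677e-01,  1.75962374e-01,  2.93186740e-05]), 'force': array([-0.1681946 , -0.07504566, -0.40678079]), 'wrist_torque': array([-0.02330237, -0.05170661, -0.0148683 ]), 'grip_width': 0.994619159342551}
top [348.10611823  12.44205387 957.70569488] [-0.06463209  0.71371152 -0.69499488  0.05848654] 398.7125150648818 -0.020972529117671394
scene [1342.3006844   445.62703612  558.46841633] [-0.28098471  0.44345883  0.72794217 -0.44101253] 433.93815775859576 -0.005178297420877681
```

View pics/top1.png

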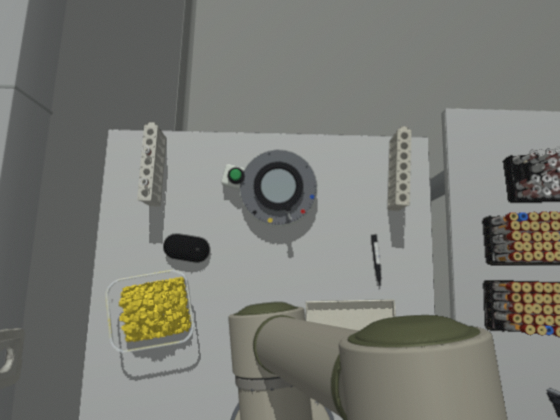

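View pics/scene1.png

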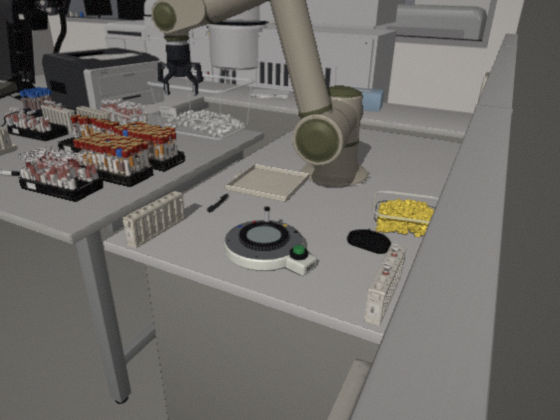

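The top view shows the viewer at about (278,187). The dots are black (254,212), yellow (270,219), red (303,211) and blue (312,197), the lever is near (289,216) and the button is at (236,175). The rotation comes as a quaternion, so the helper needs a fix.

```bash
sed -i "s/if 'eye' in c: return.*/if 'eye' in c:\n        q=c['rotation']; return R.from_quat([q[1],q[2],q[3],q[0]]).as_matrix(),np.array(c['eye'])/" h.py
python3 - <<'E'
from h import *
c=dict(np.load('top.npz')); save(c,'topcrop.png',(215,140,335,230),6)
im=c['pixels'].astype(int); hsv=cv2.cvtColor(c['pixels'],cv2.COLOR_RGB2HSV)
def blob(lo,hi,box):
    m=cv2.inRange(hsv,lo,hi); k=np.zeros_like(m); k[box[1]:box[3],box[0]:box[2]]=1; v,u=np.nonzero(m*k); return len(u),np.array([u.mean(),v.mean()])
box=(215,140,335,260)
for n,lo,hi,z in [('green',(45,100,40),(85,255,255),54),('yellow',(18,110,80),(35,255,255),38),('blue',(105,120,60),(130,255,255),38),('red',(165,120,60),(180,255,255),38),('red0',(0,120,60),(8,255,255),38)]:
    try: 
        k,p=blob(lo,hi,box); print(n,k,p,onplane(c,p,z),bydepth(c,[p]))
    except Exception as e: print(n,e)
E
```

```text
green 116 [235.1637931  174.35344828] [[584.05512323 125.25854264  54.        ]] [[584.95271356 125.68771583  50.56214914]]
yellow 15 [269.6 219.6] [[481.65480896  41.94438946  38.        ]] [[481.78208352  41.97250578  37.12350217]]
blue 13 [311.61538462 196.38461538] [[539.40434785 -55.2072143   38.        ]] [[539.41887256 -55.21235071  37.93016945]]
red cannot convert float NaN to integer
red0 12 [302.5 211. ] [[503.97317658 -34.34330737  38.        ]] [[504.31208977 -34.44503622  36.00021634]]<stdin>:5: RuntimeWarning: Mean of empty slice.
  ret = ret.dtype.type(ret / rcount)
```

View pics/topcrop.png

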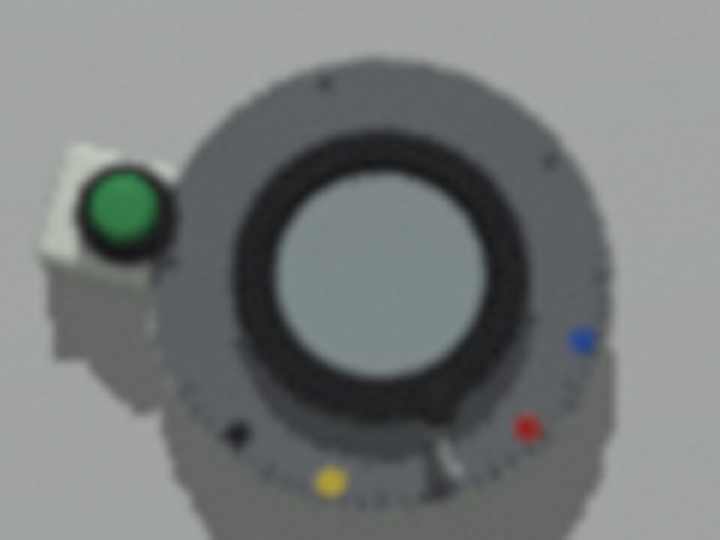

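The close crop confirms the layout: red is one of the ±29° dots, next to the pointer tip at about (452,465) in the crop. I'll fit the axis and yaw from the dots.

Run:
```python
from h import *
from scipy.optimize import least_squares
c=dict(np.load('top.npz'))
cr=lambda u,v:(215+(u+.5)/6-.5,140+(v+.5)/6-.5)
P=onplane(c,[cr(582,341),cr(528,430),cr(331,482),cr(238,434)],38)[:,:2]
a=np.radians([57,29,-29,-57])
f=lambda p:(np.c_[p[0]-83*np.cos(p[2]+a),p[1]-83*np.sin(p[2]+a)]-P).ravel()
r=least_squares(f,[560,20,0]);x=r.x;print(x,np.degrees(x[2]),r.fun.round(1))
print('ringcenter',onplane(c,cr(381,275),51),'tip',(t:=onplane(c,cr(452,470),41.5)))
d=-(t[0,:2]-x[:2]);print('tip ang',np.degrees(np.arctan2(d[1],d[0])-x[2]),np.hypot(*d))
print('red',x[:2]-83*np.array([np.cos(x[2]+a[1]),np.sin(x[2]+a[1])]))
```

```text
[5.62020408e+02 2.45558196e+01 2.92469377e-01] 16.757260959651997 [-0.5  0.   0.7 -0.4 -0.   0.6 -0.2 -0.2]
ringcenter [[560.78853795  24.23049161  51.        ]] tip [[486.33056572  -5.22605626  41.5       ]]
tip ang 4.721015288976161 81.33825875306898
red [504.11133452 -34.90458085]
```

Call:
{"method": "play_rows", "body": {
  "deltas": [
    [0.475, 0.836, 0, 0, 0, 0.14, -1],
    [0.475, 0.836, 0, 0, 0, 0.14, -1],
    [0.475, 0.836, 0, 0, 0, 0.14, -1],
    [0.475, 0.836, 0, 0, 0, 0.14, -1],
    [0.475, 0.836, 0, 0, 0, 0.14, -1],
    [0.475, 0.836, 0, 0, 0, 0.14, -1],
    [0.475, 0.836, 0, 0, 0, 0.14, -1],
    [0.475, 0.836, 0, 0, 0, 0.14, -1]
  ]
}}

```text
time_s: 0.77
eef_pos: [334.3, -223.1, 231.2]
ee_rot: [-0.0, 0.972, 0.234, -0.0]
force: [0.7, -0.6, 0.4]
grip_width: 0.001
```

Call:
{"method": "play_rows", "body": {
  "deltas": [
    [0.475, 0.836, 0, 0, 0, 0.14, -1],
    [0.475, 0.836, 0, 0, 0, 0.14, -1],
    [0.475, 0.836, 0, 0, 0, 0.14, -1],
    [0.475, 0.836, 0, 0, 0, 0.14, -1],
    [0.475, 0.836, 0, 0, 0, 0.14, -1],
    [0.475, 0.836, 0, 0, 0, 0.14, -1],
    [0.475, 0.836, 0, 0, 0, 0.14, -1],
    [0, 0, 0, 0, 0, 0, -1]
  ]
}}

```text
time_s: 1.43
eef_pos: [468.3, 13.9, 230.9]
ee_rot: [-0.001, 0.958, 0.286, 0.0]
force: [0.3, -0.2, 0.2]
grip_width: 0.005
```

Run:
```python
from h import *
s=sensors.sense(); c=capture('wrist'); save(c,'w1.png'); np.savez('w1.npz',**c,**{'eef_pos':s['eef_pos'],'ee_rot':s['ee_rot']}); print(s['eef_pos'],c['tool_from_camera'])
```

```text
[468.34519236  13.92000254 230.90874496] [[-5.32786934e-05 -9.63495740e-01 -2.67723658e-01  6.78249523e+01]
 [ 9.99999945e-01  3.66360161e-05 -3.30853600e-04  6.81435494e-01]
 [ 3.28584362e-04 -2.67723660e-01  9.63495684e-01 -1.42581052e+02]
 [ 0.00000000e+00  0.00000000e+00  0.00000000e+00  1.00000000e+00]]
```

View pics/w1.png

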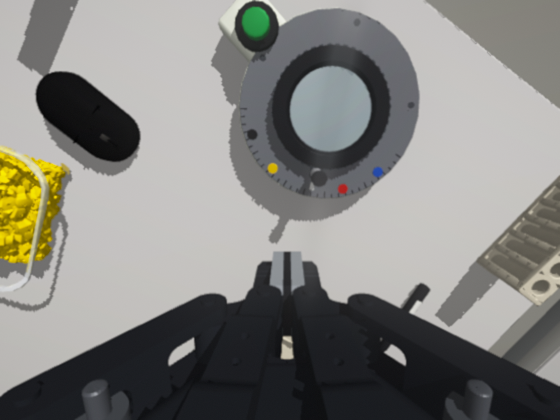

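The wrist view clearly shows black (252,135), yellow (272,168), red (343,188), blue (377,172), the lever cap (319,179), the green button (257,22) and the finger tips at about (288,255).

```bash
cat >> h.py <<'E'
from scipy.optimize import least_squares
def cen(c,guess,kind,r=9):
    h=cv2.cvtColor(c['pixels'],cv2.COLOR_RGB2HSV).astype(int); H,S,V=h[...,0],h[...,1],h[...,2]
    m={'red':((H<8)|(H>170))&(S>120),'yellow':(H>16)&(H<35)&(S>110),'blue':(H>100)&(H<130)&(S>110),'black':V<45,'green':(H>45)&(H<85)&(S>100)}[kind]
    v,u=np.nonzero(m); k=np.hypot(u-guess[0],v-guess[1])<r; return np.array([u[k].mean(),v[k].mean()])
def fit(c,s,g):
    a=dict(red=29,blue=57,yellow=-29,black=-57)
    ks=[k for k in g]; P=np.array([onplane(c,cen(c,g[k],k),38,s)[0,:2] for k in ks]); an=np.radians([a[k] for k in ks])
    f=lambda p:(np.c_[p[0]-83*np.cos(p[2]+an),p[1]-83*np.sin(p[2]+an)]-P).ravel()
    r=least_squares(f,[562,24,.29]); return r.x,r.fun,P
def ang(x,t):
    d=-(t[:2]-x[:2]); return np.degrees(np.arctan2(d[1],d[0])-x[2]),np.hypot(*d)
E
python3 - <<'E'
from h import *
c=dict(np.load('w1.npz'));s=c
x,f,P=fit(c,s,dict(red=(343,188),blue=(377,172),yellow=(272,168),black=(252,135)))
print(x,np.degrees(x[2]),f.round(1),P)
t=onplane(c,(319,179),87,s)[0];print('lever',t,ang(x,t))
gp=cen(c,(257,22),'green',25);print('button',gp,onplane(c,gp,54,s),bydepth(c,[gp],s))
save(c,'w1c.png',(235,120,395,210),5)
E
```

```text
[5.62900798e+02 2.40663138e+01 2.96248106e-01] 16.973766173479543 [ 0.5 -0.5 -0.3 -0.   0.1  0.5 -0.2  0.1] [[504.75080141 -35.13106712]
 [540.31533553 -55.68101684]
 [481.63743654  40.90436377]
 [499.56561773  77.39425894]]
lever [503.16422976   0.59219966  87.        ] (np.float64(4.479102214964048), np.float64(64.18326570803528))
button [255.57853403  22.81675393] [[585.7564456  124.05863379  54.        ]] [[585.58165165 123.84489568  54.92599745]]
```

View pics/w1c.png

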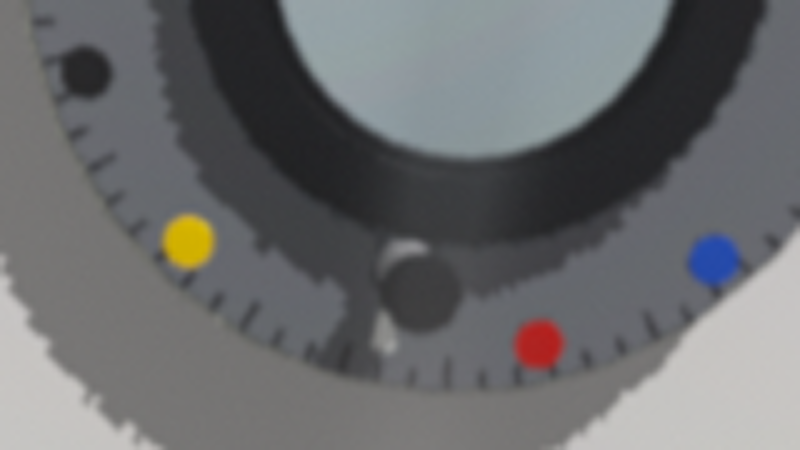

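Call:
{"method": "play_rows", "body": {
  "deltas": [
    [0.25, 0.6, 0, 0, 0, 0, -1],
    [0, 0, -0.9, 0, 0, 0, -1],
    [0, 0, -0.9, 0, 0, 0, -1],
    [0, 0, -0.9, 0, 0, 0, -1],
    [0, 0, -0.8, 0, 0, 0, -1],
    [0, 0, -0.6, 0, 0, 0, -1],
    [0, 0, -0.1, 0, 0, 0, -1],
    [0, 0, 0, 0, 0, 0, -1]
  ]
}}

```text
time_s: 2.15
eef_pos: [476.1, 32.5, 62.6]
ee_rot: [-0.001, 0.959, 0.282, -0.001]
force: [1.1, -0.7, 0.9]
grip_width: 0.004
```

Run:
```python
from h import *
s=sensors.sense(); c=capture('wrist'); save(c,'w2.png'); np.savez('w2.npz',**c,**{'eef_pos':s['eef_pos'],'ee_rot':s['ee_rot']}); print(s['eef_pos'],s['force'])
```

```text
[476.12653224  32.47432372  62.63654394] [ 1.11978215 -0.7394449   0.8997271 ]
```

View pics/w2.png

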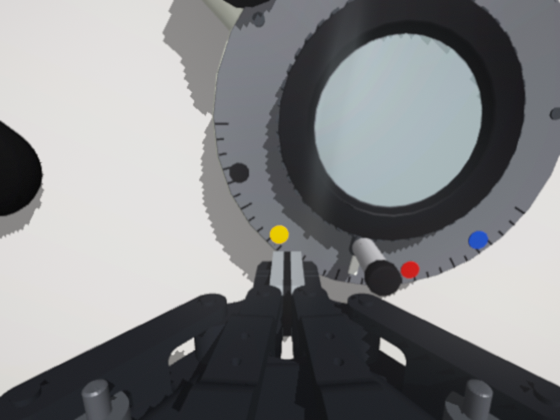

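The view shows the finger tips at about (287,252), the lever post at (362,245), its cap at (382,277), the white pointer at about (355,265) and red at (410,270). The fingers are clear of the lever on the correct side.

Run:
```python
from h import *
c=dict(np.load('w2.npz'));s=c
x,f,P=fit(c,s,dict(red=(410,270),blue=(478,240),yellow=(279,234),black=(239,173)))
print(x,np.degrees(x[2]),f.round(1))
t=onplane(c,(383,278),87,s)[0];print('cap',t,ang(x,t))
q=s['ee_rot'];Rt=R.from_quat([q[1],q[2],q[3],q[0]]).as_matrix()
uv=[(272,254),(302,254),(304,262),(314,266),(318,275),(319,290),(222,300)]
print(((bydepth(c,uv,s)-s['eef_pos'])@Rt).round(1))
print('lever in tool',((t-s['eef_pos'])@Rt).round(1))
```

```text
[5.62961580e+02 2.35220787e+01 2.97858618e-01] 17.066041690559825 [ 0.4 -1.2  0.  -0.7 -0.3 -0.1 -0.1  2.1]
cap [504.40777905   2.26982369  87.        ] (np.float64(2.8824563347066956), np.float64(62.291299609569684))
[[-18.7  -9.8  62.7]
 [ -3.4   9.5  26.4]
 [  7.3   8.7  -8.5]
 [  7.5  12.9 -13.1]
 [  6.7  14.1 -20.5]
 [ 12.   12.1 -42.8]
 [ 12.7 -20.8 -50.5]]
lever in tool [  7.4  40.7 -24.5]
```

Call:
{"method": "play_rows", "body": {
  "deltas": [
    [0.15, 0.09, 0, 0, 0, 0, -1],
    [0.115, -0.18, 0, 0, 0, 0, -1],
    [0.115, -0.18, 0, 0, 0, 0, -1],
    [0.027, -0.042, 0, 0, 0, 0, -1],
    [0.027, -0.042, 0, 0, 0, 0, -1],
    [0.027, -0.042, 0, 0, 0, 0, -1],
    [0.027, -0.042, 0, 0, 0, 0, -1],
    [0.027, -0.042, 0, 0, 0, 0, -1]
  ]
}}

```text
time_s: 2.87
eef_pos: [497.2, 13.9, 63.2]
ee_rot: [-0.0, 0.959, 0.283, -0.0]
force: [-1.8, 1.0, 0.7]
grip_width: 0.001
```

Call:
{"method": "play_rows", "body": {
  "deltas": [
    [0.027, -0.042, 0, 0, 0, 0, -1],
    [0.027, -0.042, 0, 0, 0, 0, -1],
    [0.027, -0.042, 0, 0, 0, 0, -1],
    [0.027, -0.042, 0, 0, 0, 0, -1],
    [0, 0, 0, 0, 0, 0, -1]
  ]
}}

```text
time_s: 3.28
eef_pos: [502.1, 6.9, 63.3]
ee_rot: [0.0, 0.959, 0.283, 0.0]
force: [-0.6, -0.4, -0.3]
grip_width: 0.001
```

Run:
```python
from h import *
s=sensors.sense(); c=capture('wrist'); save(c,'w3.png'); np.savez('w3.npz',**c,**{'eef_pos':s['eef_pos'],'ee_rot':s['ee_rot']}); print(s['eef_pos'],s['force'])
```

```text
[502.07216414   6.85114484  63.27586132] [-0.62466575 -0.44512498 -0.30405147]
```

View pics/w3.png

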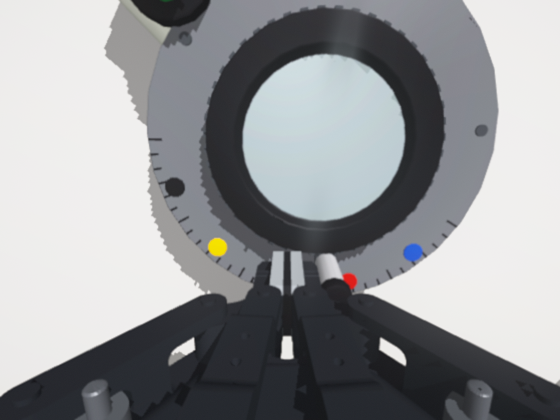

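The lever is now touching the fingers (post at about (327,265), cap at (337,285)), and red is at (349,281), just beyond it.

Run:
```python
from h import *
c=dict(np.load('w3.npz'));s=c
x,f,P=fit(c,s,dict(red=(349,281),blue=(413,252),yellow=(217,247)))
print(x,np.degrees(x[2]),f.round(1))
q=s['ee_rot'];Rt=R.from_quat([q[1],q[2],q[3],q[0]]).as_matrix()
X=np.array([562.8,24,.296])
for uv,z in [((337,287),87),((332,279),79),((325,257),51)]:
    t=onplane(c,uv,z,s)[0];print(t,ang(X,t),((t-s['eef_pos'])@Rt).round(1))
for L in (14.5,18,21.5):
  # lever on circle with tool y = L
  for a in np.arange(0,40,.5):
    w=X[2]+np.radians(a);t=np.array([X[0]-64*np.cos(w),X[1]-64*np.sin(w),87]);y=((t-s['eef_pos'])@Rt)
    if y[1]>=L: print(L,a,y.round(1));break
```

```text
[5.63257751e+02 2.43416864e+01 3.04088554e-01] 17.422990756394935 [-0.4 -0.2  0.4 -0.   0.   0.2]
[516.25864884 -10.01260649  87.        ] (np.float64(19.199934034986263), np.float64(57.645075838250506)) [  2.8  21.9 -23.7]
[515.38370761  -9.4180474   79.        ] (np.float64(18.21585915902616), np.float64(58.00922922647286)) [  2.4  20.9 -15.7]
[514.25791999 -10.41942335  51.        ] (np.float64(18.379516052060602), np.float64(59.506556244419876)) [ 0.9 21.1 12.3]
14.5 12.5 [ -3.6  14.8 -23.7]
18 15.5 [ -3.7  18.1 -23.7]
21.5 19.0 [ -3.6  22.  -23.7]
```

Call:
{"method": "play_rows", "body": {
  "deltas": [
    [0.027, -0.042, 0, 0, 0, 0, -1],
    [0.027, -0.042, 0, 0, 0, 0, -1],
    [0.027, -0.042, 0, 0, 0, 0, -1],
    [0.027, -0.042, 0, 0, 0, 0, -1],
    [0, 0, 0, 0, 0, 0, -1]
  ]
}}

```text
time_s: 3.75
eef_pos: [506.5, 0.1, 63.3]
ee_rot: [0.0, 0.959, 0.283, 0.0]
force: [0.0, 0.2, 0.8]
grip_width: -0.003
```

Call:
{"method": "play_rows", "body": {
  "deltas": [
    [-0.135, 0.21, 0, 0, 0, 0, -1],
    [-0.54, 0.84, 0, 0, 0, 0, -1],
    [-0.27, 0.42, 0, 0, 0, 0, -1],
    [-0.4, -0.3, 0.5, 0, 0, 0, -1],
    [-0.4, -0.3, 0.5, 0, 0, 0, -1],
    [-0.4, -0.3, 0.5, 0, 0, 0, -1],
    [0, 0, 0, 0, 0, 0, -1]
  ]
}}

```text
time_s: 4.33
eef_pos: [419.6, 22.6, 126.1]
ee_rot: [0.001, 0.959, 0.283, 0.002]
force: [-0.1, -0.8, 1.0]
grip_width: 0.001
```

Run:
```python
from h import *
s=sensors.sense(); c=capture('wrist'); save(c,'w4.png',(160,60,560,340),2); np.savez('w4.npz',**c,**{'eef_pos':s['eef_pos'],'ee_rot':s['ee_rot']}); print(s['eef_pos'],s['force'])
```

```text
[419.57522105  22.60971457 126.07696855] [-0.09799434 -0.84620301  0.98304835]
```

View pics/w4.png

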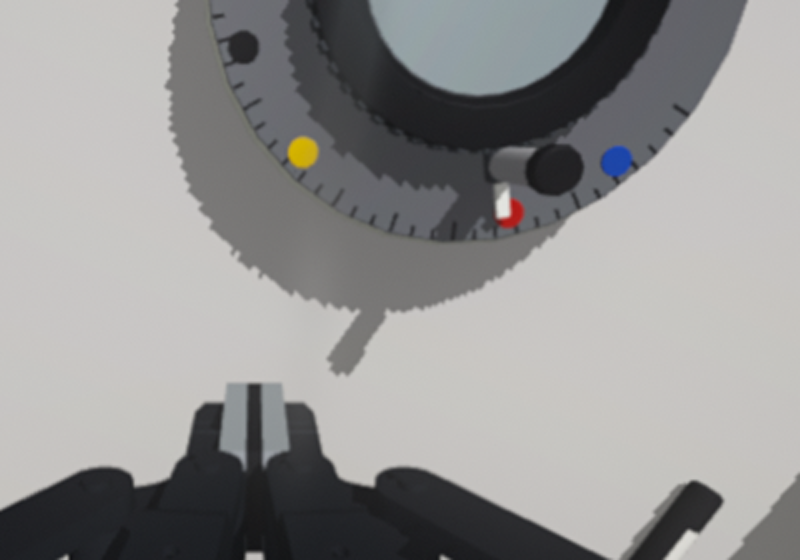

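The pointer (tip at about (503,217) in the crop) already overlaps the left half of the red dot (about (509,212)). I'll work out what is left to turn.

Run:
```python
from h import *
c=dict(np.load('w4.npz'));s=c
g=lambda u,v:(160+(u+.5)/2-.5,60+(v+.5)/2-.5)
red=onplane(c,g(509.5,212.5),38,s)[0]
x,f,P=fit(c,s,dict(blue=g(617,161),yellow=g(303,152),black=g(243,47)))
print(x,f.round(1),'red',red,ang(x,red))
t=onplane(c,g(503.5,216),41.5,s)[0];print('tip',t,ang(x,t))
t=onplane(c,g(555,169),87,s)[0];print('cap',t,ang(x,t))
```

```text
[5.62903703e+02 2.40637350e+01 2.97425201e-01] [ 0.1 -0.2  0.1  0.3 -0.2 -0.1] red [504.97887484 -35.14407522  38.        ] (np.float64(28.586340406332916), np.float64(82.83025148991224))
tip [502.38656736 -32.69279384  41.5       ] (np.float64(26.122120425557853), np.float64(82.96762818756649))
cap [515.44947669 -18.18512294  87.        ] (np.float64(24.637706171144163), np.float64(63.5363646717598))
```

Call:
{"method": "play_rows", "body": {
  "deltas": [
    [0.4, 0.3, -0.5, 0, 0, 0, -1],
    [0.4, 0.3, -0.5, 0, 0, 0, -1],
    [0.4, 0.3, -0.5, 0, 0, 0, -1],
    [0.27, -0.42, 0, 0, 0, 0, -1],
    [0.27, -0.42, 0, 0, 0, 0, -1],
    [0.2, -0.31, 0, 0, 0, 0, -1],
    [0.1, -0.16, 0, 0, 0, 0, -1],
    [0, 0, 0, 0, 0, 0, -1]
  ]
}}

```text
time_s: 5.05
eef_pos: [502.5, 6.1, 62.9]
ee_rot: [0.0, 0.959, 0.282, 0.0]
force: [0.4, 1.1, -0.1]
grip_width: 0.003
```

Call:
{"method": "play_rows", "body": {
  "deltas": [
    [0.028, -0.043, 0, 0, 0, 0, -1],
    [0.028, -0.043, 0, 0, 0, 0, -1],
    [0.028, -0.043, 0, 0, 0, 0, -1],
    [0.028, -0.043, 0, 0, 0, 0, -1],
    [0.028, -0.043, 0, 0, 0, 0, -1],
    [0, 0, 0, 0, 0, 0, -1]
  ]
}}

```text
time_s: 5.55
eef_pos: [507.7, -1.8, 63.4]
ee_rot: [-0.0, 0.959, 0.283, 0.0]
force: [-0.1, 0.9, 0.0]
grip_width: -0.005
```

Call:
{"method": "play_rows", "body": {
  "deltas": [
    [-0.135, 0.21, 0, 0, 0, 0, -1],
    [-0.54, 0.84, 0, 0, 0, 0, -1],
    [-0.27, 0.42, 0, 0, 0, 0, -1],
    [-0.4, -0.3, 0.5, 0, 0, 0, -1],
    [-0.4, -0.3, 0.5, 0, 0, 0, -1],
    [-0.4, -0.3, 0.5, 0, 0, 0, -1],
    [0, 0, 0, 0, 0, 0, -1]
  ]
}}

```text
time_s: 6.13
eef_pos: [420.8, 20.5, 126.0]
ee_rot: [0.001, 0.959, 0.283, 0.002]
force: [-0.0, -0.7, 0.4]
grip_width: 0.001
```

Run:
```python
from h import *
s=sensors.sense(); c=capture('wrist'); save(c,'w5.png',(360,110,500,200),5); np.savez('w5.npz',**c,**{'eef_pos':s['eef_pos'],'ee_rot':s['ee_rot']}); print(s['eef_pos'],s['force'])
```

```text
[420.76498063  20.48175632 126.00437741] [-0.04672144 -0.72259701  0.38245588]
```

View pics/w5.png

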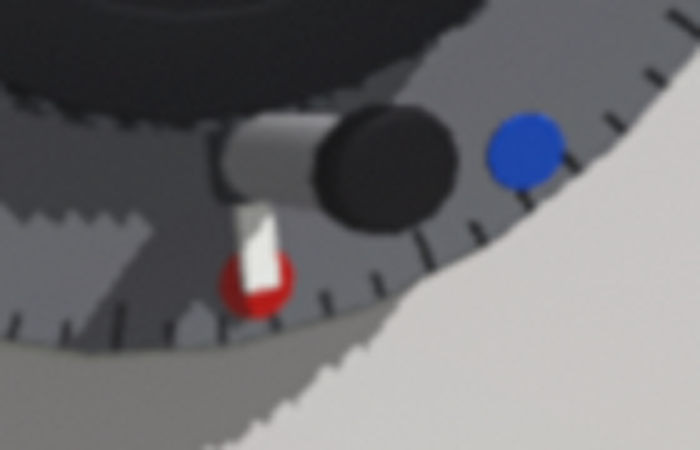

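The pointer tip (about (262,290) in the crop) now lies over the red dot (about (257,282)). I'll check the parallax.

Run:
```python
from h import *
c=dict(np.load('w5.npz'));s=c
g=lambda u,v:(360+(u+.5)/5-.5,110+(v+.5)/5-.5)
X=np.array([562.9,24.06,.297])
for n,uv,z in [('red',(257.5,282),38),('tip',(262,290),41.5),('tipmid',(258,262),41.5),('base',(252,210),41.5),('cap',(388,168),87),('blue',(526,151),38)]:
    t=onplane(c,g(*uv),z,s)[0];print(n,t.round(1),ang(X,t))
```

```text
red [504.8 -35.1  38. ] (np.float64(28.49501530060955), np.float64(82.95955157548258))
tip [503.8 -35.   41.5] (np.float64(27.966840406000824), np.float64(83.55238662381677))
tipmid [506.6 -32.   41.5] (np.float64(27.864798320667425), np.float64(79.40643596779658))
base [511.9 -26.6  41.5] (np.float64(27.8045226260998), np.float64(71.85458941441452))
cap [517.  -19.9  87. ] (np.float64(26.734793023685096), np.float64(63.50644393567259))
blue [540.1 -55.6  38. ] (np.float64(57.025613827195336), np.float64(82.83930046411709))
```

Call:
{"method": "play_rows", "body": {
  "deltas": [
    [0, 0, 0.6, 0, 0, 0, -1],
    [0, 0.3, 0.5, 0, 0, 0, -1],
    [0.7, 0.43, 0, 0, 0, 0, -1],
    [0.7, 0.43, 0, 0, 0, 0, -1],
    [0.7, 0.43, 0, 0, 0, 0, -1],
    [0.7, 0.43, 0, 0, 0, 0, -1],
    [0.6, 0.2, 0, 0, 0, 0, -1],
    [0, 0, 0, 0, 0, 0, -1]
  ]
}}

```text
time_s: 6.85
eef_pos: [560.2, 112.1, 165.3]
ee_rot: [-0.0, 0.959, 0.284, -0.0]
force: [0.2, -0.3, 0.6]
grip_width: -0.001
```

Run:
```python
from h import *
s=sensors.sense(); c=capture('wrist'); save(c,'w6.png'); np.savez('w6.npz',**c,**{'eef_pos':s['eef_pos'],'ee_rot':s['ee_rot']}); print(s['eef_pos'],s['force'])
v,u=np.nonzero(c['z_map']>0); uv=np.c_[u,v]; P=bydepth(c,uv,s)
h=cv2.cvtColor(c['pixels'],cv2.COLOR_RGB2HSV); m=cv2.inRange(h,(45,100,40),(85,255,255))
vv,uu=np.nonzero(m); gp=np.array([uu.mean(),vv.mean()]); b=onplane(c,gp,54,s)[0]; print('button',gp,len(uu),b)
d=np.hypot(P[:,0]-b[0],P[:,1]-b[1])
for r in range(0,32,2):
    k=(d>=r)&(d<r+2)&(P[:,2]<65); print(r,k.sum(),np.percentile(P[k,2],[10,50,90]).round(1))
```

```text
[560.23976809 112.12118832 165.32921646] [ 0.19497589 -0.30247409  0.55795394]
button [290.08827238 175.35056747] 793 [587.1451141  125.65306779  54.        ]
0 17 [53.2 53.8 54.6]
2 57 [53.1 53.9 54.8]
4 96 [53.  53.9 54.7]
6 126 [52.9 53.9 54.7]
8 175 [53.  53.7 54.7]
10 202 [52.3 53.5 54.4]
12 195 [43.2 44.6 52.6]
14 246 [43.1 43.8 44.7]
16 293 [43.1 43.9 44.8]
18 338 [42.7 43.8 44.7]
20 269 [31.2 33.2 43.4]
22 339 [30.6 32.1 36.7]
24 388 [29.1 31.9 36.9]
26 388 [25.8 32.2 37. ]
28 400 [ 0.3 31.9 37. ]
30 418 [-0.1 31.7 36.8]
```

View pics/w6.png

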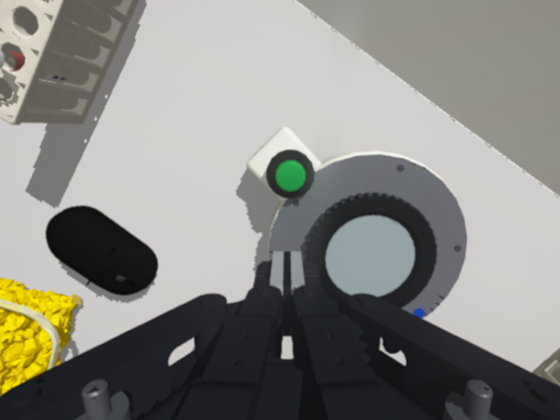

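The collar is only 44 mm high, so the button stands 10 mm proud of it, centred at about (586.5,125), and a flat press is fine. In the picture the button is at (290,175).

Call:
{"method": "play_rows", "body": {
  "deltas": [
    [0.33, 0.16, 0, 0, 0, 0, -1],
    [0.33, 0.16, -0.6, 0, 0, 0, -1],
    [0, 0, -0.9, 0, 0, 0, -1],
    [0, 0, -0.8, 0, 0, 0, -1],
    [0, 0, -0.35, 0, 0, 0, -1],
    [0, 0, 0, 0, 0, 0, -1]
  ]
}}

```text
time_s: 7.4
eef_pos: [581.2, 122.8, 57.1]
ee_rot: [-0.001, 0.959, 0.283, -0.004]
force: [-0.2, -0.9, -0.4]
grip_width: -0.003
```

Call:
{"method": "play_rows", "body": {
  "deltas": [
    [0.12, 0.05, 0, 0, 0, 0, -1],
    [0, 0, 0, 0, 0, 0, -1],
    [0, 0, -0.08, 0, 0, 0, -1],
    [0, 0, -0.05, 0, 0, 0, -1],
    [0, 0, -0.05, 0, 0, 0, -1],
    [0, 0, -0.05, 0, 0, 0, -1],
    [0, 0, 0, 0, 0, 0, -1]
  ]
}}

```text
time_s: 7.98
eef_pos: [589.0, 124.7, 52.2]
ee_rot: [0.0, 0.959, 0.283, 0.0]
force: [-0.0, 1.0, 2.9]
grip_width: 0.0
```

Call:
{"method": "play_rows", "body": {
  "deltas": [
    [0, 0, -0.05, 0, 0, 0, -1],
    [0, 0, -0.05, 0, 0, 0, -1],
    [0, 0, 0, 0, 0, 0, -1]
  ]
}}

```text
time_s: 8.23
eef_pos: [589.1, 124.7, 48.2]
ee_rot: [0.0, 0.959, 0.283, 0.0]
force: [-0.9, -0.5, 4.4]
grip_width: 0.001
```

Call:
{"method": "play_rows", "body": {
  "deltas": [
    [0, 0, -0.04, 0, 0, 0, -1],
    [0, 0, 0, 0, 0, 0, -1]
  ]
}}

```text
time_s: 8.4
eef_pos: [589.2, 124.7, 47.9]
ee_rot: [0.0, 0.959, 0.283, 0.0]
force: [-4.7, 0.6, 13.3]
grip_width: 0.001
```

Force rose to 13 N with only 0.3 mm further travel, so the button is on its stop. Next I release it and check everything.

Call:
{"method": "play_rows", "body": {
  "deltas": [
    [0, 0, 0.1, 0, 0, 0, -1],
    [0, 0, 0.3, 0, 0, 0, -1],
    [0, 0, 0.8, 0, 0, 0, -1],
    [0, 0, 0.9, 0, 0, 0, -1],
    [0, 0, 0.9, 0, 0, 0, -1],
    [-0.5, -0.8, 0.2, 0, 0, 0, -1],
    [-0.5, -0.8, 0, 0, 0, 0, -1],
    [-0.5, -0.8, 0, 0, 0, 0, -1]
  ]
}}

```text
time_s: 9.07
eef_pos: [528.1, 27.9, 175.5]
ee_rot: [0.0, 0.959, 0.284, 0.001]
force: [0.8, -0.4, -0.5]
grip_width: 0.003
```

Call:
{"method": "play_rows", "body": {
  "deltas": [
    [-0.5, -0.8, 0, 0, 0, 0, -1],
    [-0.5, -0.8, 0, 0, 0, 0, -1],
    [-0.4, -0.4, 0, 0, 0, 0, -1],
    [0, 0, 0, 0, 0, 0, -1],
    [0, 0, 0, 0, 0, 0, -1]
  ]
}}

```text
time_s: 9.48
eef_pos: [472.7, -51.9, 175.0]
ee_rot: [0.0, 0.959, 0.282, 0.0]
force: [0.8, 0.3, -0.8]
grip_width: -0.003
```

Run:
```python
from h import *
s=sensors.sense(); c=capture('wrist'); np.savez('w7.npz',**c,**{'eef_pos':s['eef_pos'],'ee_rot':s['ee_rot']}); print(s['time_s'],s['eef_pos'],s['force'])
Rm,e=pose(c,s); p=Rm.T@(np.array([504.8,-35,38])-e); u=c['fx']*p[0]/p[2]+c['cx']; v=c['fy']*p[1]/p[2]+c['cy']; print(u,v)
u0,v0=int(min(max(u-60,0),440)),int(min(max(v-45,0),330)); print(u0,v0); save(c,'w7.png',(u0,v0,u0+120,v0+90),6)
t=capture('scene'); np.savez('scene2.npz',**t); o=np.load('scene.npz')['pixels'].astype(int)
d=(np.abs(t['pixels'].astype(int)-o).max(2)>40).astype(np.uint8); n,l,st,_=cv2.connectedComponentsWithStats(d)
print([list(map(int,r)) for r in st[1:] if r[4]>15])
```

```text
9.4833 [472.68058798 -51.87749174 175.03907749] [ 0.77972143  0.34580907 -0.78078713]
289.5882917669005 164.1877456726782
229 119
[[152, 0, 131, 96, 3202], [300, 0, 10, 18, 70], [312, 0, 43, 37, 652], [416, 0, 7, 6, 32], [416, 9, 6, 9, 36], [261, 15, 13, 8, 55], [177, 16, 15, 3, 27], [244, 20, 23, 6, 79], [258, 24, 18, 14, 97], [386, 24, 4, 9, 17], [221, 26, 65, 139, 3607], [396, 35, 23, 2, 32], [309, 39, 12, 37, 204], [386, 39, 36, 80, 1995], [288, 67, 15, 26, 168], [299, 66, 5, 22, 96], [307, 67, 6, 22, 100], [316, 68, 5, 22, 88], [322, 71, 3, 18, 37], [308, 89, 19, 23, 195], [331, 96, 13, 7, 52], [339, 101, 39, 31, 507], [297, 102, 11, 16, 73], [307, 113, 30, 16, 154], [360, 114, 72, 69, 2296], [295, 122, 23, 36, 582], [331, 131, 8, 13, 62], [343, 137, 6, 7, 28], [323, 147, 15, 15, 123], [312, 148, 44, 40, 1062], [274, 158, 48, 38, 631], [297, 179, 15, 13, 61], [254, 207, 5, 5, 24], [264, 206, 6, 6, 30]]
```

View pics/w7.png

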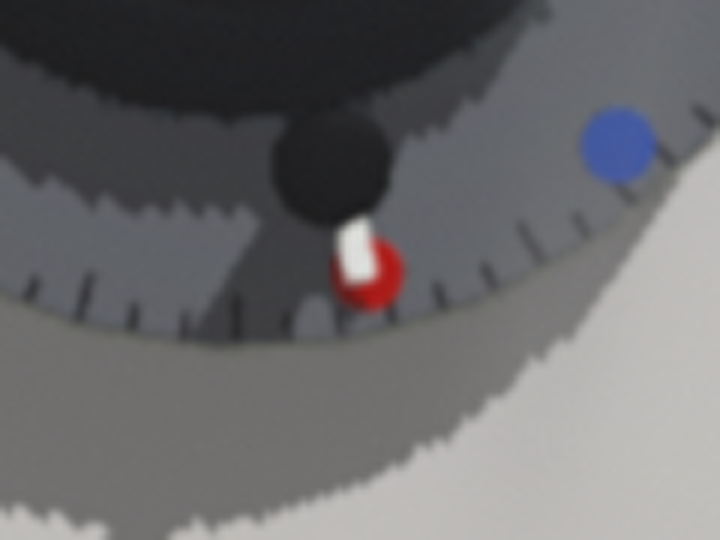

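Run:
```python
from h import *
c=dict(np.load('w7.npz'));s=c
g=lambda u,v:(229+(u+.5)/6-.5,119+(v+.5)/6-.5)
X=np.array([562.9,24.06,.297])
for n,uv,z in [('red',(367.5,273),38),('tip',(362,282),41.5),('mid',(357,250),41.5),('cap',(331,166),87),('blue',(619,145),38)]:
    t=onplane(c,g(*uv),z,s)[0];print(n,t.round(1),ang(X,t))
print(pose(c,s)[1])
```

```text
red [505.  -35.1  38. ] (np.float64(28.61087917890554), np.float64(82.81999058127862))
tip [503.8 -34.9  41.5] (np.float64(27.9106248271674), np.float64(83.53270452288668))
mid [507.3 -31.8  41.5] (np.float64(28.097651888351656), np.float64(78.83591847583502))
cap [517.7 -21.1  87. ] (np.float64(27.973294849646187), np.float64(63.859638260636146))
blue [540.3 -55.9  38. ] (np.float64(57.214475424047784), np.float64(83.07637965902269))
[530.01397524 -15.74471573 317.64984771]
```

Two views agree: the pointer is at about 28.0° and the dot at about 28.6°, a gap of roughly 1 mm. The scene comparison shows changes only at the arm and the lever, so I'm handing the job in.

```bash
python3 -c "
from rig import order; print(order.finish_job())"
```

```text
the job is handed in; nothing more can be done
None
```

I turned the polariser ring until its white pointer stood over the red dot. Then I pressed the lamp button fully down, let it come up, and handed the job in after about 9.5 s of robot time.

- **Pointer:** after the second push, two wrist views put the pointer at about 28.0° and the dot at 28.5–28.6° (29° nominal). It stands over the dot, about 1 mm short of its centre. The lever cap in one earlier view suggested 26.7°, but the last, near-overhead view gave 28.0°. I did not nudge it again, because that would have broken the order asked.
- **Button:** the fingertips went down until the force rose from 4 to 13 N with only 0.3 mm more travel, about 6 mm below the button's rest height, so it reached its stop. I then withdrew clear of it. I did not measure the button's height again after letting go.
- **Other objects:** comparing the scene camera's first and last pictures showed changes only around the arm and the lever. The two carriers, the marker and the mouse showed no change.

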